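# Put the suspect battery cell into the safety box

### The arm

A 7-joint arm with a two-finger parallel gripper is mounted at the origin on the work surface. World frame = base frame: x ahead of the robot, y to its left, z up, the work surface at z = 0. Lengths are in m, angles in rad, forces in N, time in s.
With the tool pointing down it reaches from about 0.35 to 0.9 m from the base axis. Payload 8.1 kg.
Tool frame: the origin (TCP) lies at the very end of the fingers, on their centre line; the grasp point (between the pads) lies 19 mm behind it (arm.tcp_to_grasp is the distance from the TCP to the grasp point, in m); z points along the fingers, y is the line along which they close (so a half turn about z gives the same grasp; the last joint's range is limited). The gripper opens to 92 mm and grips with 3 to 60 N. Pads are 19 mm wide; open, the fingers measure 130 mm over their backs; the gripper's body (75 mm by 190 mm) begins 47 mm behind the grasp point.
Start: joints at [-1.426, 0.434, 0.025, 1.573, -0.012, 1.134, -0.075], TCP at [0.153, 0.606, 0.227] pointing down, gripper open.
Joint ranges: [-2.62, 2.62], [-0.44, 2.09], [-1.27, 1.32], [0.08, 2.57], [-1.32, 4.46], [0.12, 2], [-2.74, 2.74]. Speed limits (rad/s): [2.22, 2.22, 3.01, 3.01, 3.14, 3.14, 3.14].

### API

Orientations are given as a rotation vector (axis times angle).
In Python, from cell import arm, eyes, sign_off gives the robot as it stands (arm), with the cameras (eyes) and the job as plain functions.
- The arm moves only by the tool drive_effector, called after "Call:" as name(argument=value, ...) on one line, values as JSON. Schema: {"type":"object","properties":{"plan":{"type":"array","items":{"type":"array","prefixItems":[{"type":"array","items":{"type":"number"},"minItems":3,"maxItems":3},{"type":"number"},{"type":"number"}],"minItems":3,"maxItems":3},"minItems":1,"maxItems":10},"force":{"type":"number"},"only":{"type":"string"},"quiet":{"type":"boolean"},"lines":{"type":"string"}},"required":["plan"],"additionalProperties":false}. plan is a list of rows, 1 to 10 of them, each written [[dx, dy, dz], turn, opening]: dx, dy, dz in m, then a turn about the tool's z in rad, then the opening from 0.0 (shut) to 1.0 (fully open); each row shifts and turns the commanded pose from where the row before left it, along the tool's axes as they then stand; what a row does not reach is not made up. A row lasts 1/10 s, in which the tool goes at most 0.05 m and 0.15 rad, less where a joint would pass 70% of its speed; a pose out of reach is approached as far as the arm can. The fingers move at their own pace and stop on an object; force is the grip in N (left out, the last holds). Time passes only in rows, so rows that do not move let the fingers close. The tool returns the time, the measured TCP pose, the force, the opening and the grip force at its end. only (a regular expression) keeps the lines of the reply that match it, lines (a string "A,B") keeps lines A to B, and quiet returns only ok. Input that does not fit is refused with a message, and nothing moves.
- arm.observe(): the state, without advancing time (a new reading comes with each control period).
- eyes.get_image(name): name is "scene" or "top" or "wrist"; returns a dict with "image" (420x560x3 uint8, blue, green, red), "fx", "fy", "cx", "cy" (pixels), "distortion" ([k1, k2, p1, p2, k3] as OpenCV has them; the pictures are not rectified), "cam_to_world" (4x4, takes a point from camera to world coordinates); the wrist camera has in their place "mount" (4x4, takes a point from camera to tool coordinates, whose origin is the TCP and whose axes are the flange's). Camera axes: x right, y down, z forward; pixel columns grow to the right and rows downward; lengths in m; the calibration is good to about 2 mm. A picture is of the moment at which its call begins: read the wrist's pose just before it. There is no depth.
- sign_off(): hands the job in; it is judged then, once.
The state is a dict: "clock": time; "joints": joint angles; "dq": joint speeds; "joint_efforts": joint torques, N m; "position": TCP position; "ee_rot": TCP orientation; "force": force on the tool from outside, world axes, zero at the start; "ft_torque": the same for the moment, N m; "width": opening from 0.0 (shut) to 1.0 (fully open); "gripper_force": force on a finger pad.
Only numpy, scipy, OpenCV 4.12 (cv2) and the standard library are available. Lean on these libraries where they do the work, as an engineer would, in place of code of your own. Each camera call takes 0.05 s, during which the arm holds its last target. There are 200 camera calls.

### The job

Take the red battery cell, which is suspect, and pass it through the port in the top of the grey safety box, gently setting it down so that it stands upright and released on the floor inside. The port's rim is bare metal and could short the cell: nothing may touch it, neither cell nor gripper. Leave the two blue cells standing where they are.

Things in the scene. Friction and masses are not known exactly. Their poses are not given: they have to be found in the camera images.
- suspect_cell: the suspect cell: plain red sleeved cylinder, diameter 32 mm, 70 mm tall with its steel end caps, about 145 g, loose, standing upright on the bench. Origin at the centre of its underside, z up along its axis. The sleeve is full width from 3 to 65 mm up; grip it there
- port_rim: bare aluminium rim of the port in the level top of the fixed grey box (220 x 250 mm). Origin: centre of the opening at the rim's upper face, 95 mm above the bench, the box's highest point. Clear opening 100 mm along x, 130 mm along y, z up; rim bars 15 mm wide, 9 mm thick. Inner floor flat, 80 mm below the origin; top wall's underside 73 mm above that floor, so a standing cell fits inside
- good_cell_1: a good cell, to be left alone: same size and shape as the suspect cell, blue sleeve with a white band, standing loose on the bench. Origin at the centre of its underside, z up
- good_cell_2: the other good cell, to be left alone: same as good_cell_1, blue with a white band. Origin at the centre of its underside, z up

How it is judged:
By the outcome, as a careful person would: the job done as asked, in the order asked, and still so for the second after the job is handed in, with the robot touching nothing.
It also fails if it takes over 40 s, if anything falls off the work surface, if the arm or the gripper's body presses on something with over 40 N, if the wrist force passes 120 N, or if a joint passes its speed limit or range.

## Working session

There is one attempt and no reset: what is moved stays moved. The work goes in short steps, Python scripts to look and compute and a tool call to move; the robot and the scene stay as the last step left them, time stands still between calls to the robot, and variables do not carry over. Pictures are saved under pics/ and viewed, at most 10 in all, crops included, and the job is handed in when it is done.

```bash
ls; mkdir -p pics; cat > h.py <<'E'
import numpy as np, cv2
from scipy.spatial.transform import Rotation as R
from cell import arm, eyes, sign_off
def grab(n,f):
    s=arm.observe(); d=eyes.get_image(n); cv2.imwrite('pics/'+f,d['image'])
    if n=='wrist':
        T=np.eye(4);T[:3,:3]=R.from_rotvec(s['ee_rot']).as_matrix();T[:3,3]=s['position'];d['cam_to_world']=T@d['mount']
    return d
def ray(d,uv):
    K=np.array([[d['fx'],0,d['cx']],[0,d['fy'],d['cy']],[0,0,1.]])
    p=cv2.undistortPoints(np.array(uv,float).reshape(-1,1,2),K,np.array(d['distortion'],float)).reshape(-1,2)
    T=np.array(d['cam_to_world']); return T[:3,3],(np.c_[p,np.ones(len(p))])@T[:3,:3].T
def onz(d,uv,z):
    o,v=ray(d,uv); return o+v*((z-o[2])/v[:,2])[:,None]
E
python3 - <<'E'
from h import *
np.set_printoptions(precision=4,suppress=True)
s=arm.observe();print(s['position'],s['ee_rot'],R.from_rotvec(s['ee_rot']).as_matrix(),s['width'],arm.tcp_to_grasp)
a=grab('top','top0.png');b=grab('scene','scene0.png')
print(a['cam_to_world'],b['cam_to_world'])
cv2.imwrite('pics/both.png',cv2.resize(np.hstack([a['image'],b['image']]),(800,300)))
E
```

```text
cell.py
pics
[0.1533 0.6054 0.2259] [-0.3885 -3.1174  0.0025] [[-0.9694  0.2454 -0.0003]
 [ 0.2454  0.9694 -0.0015]
 [-0.0001 -0.0016 -1.    ]] 0.999027961981118 0.0188
[[ 0.0097 -0.9865  0.1635  0.4079]
 [-1.     -0.0097  0.0005  0.0426]
 [ 0.0011 -0.1635 -0.9865  0.8738]
 [ 0.      0.      0.      1.    ]] [[ 0.8083  0.4496 -0.3801  0.9104]
 [ 0.5886 -0.6026  0.539  -0.4712]
 [ 0.0133 -0.6594 -0.7517  0.7786]
 [ 0.      0.      0.      1.    ]]
```

View pics/top0.png

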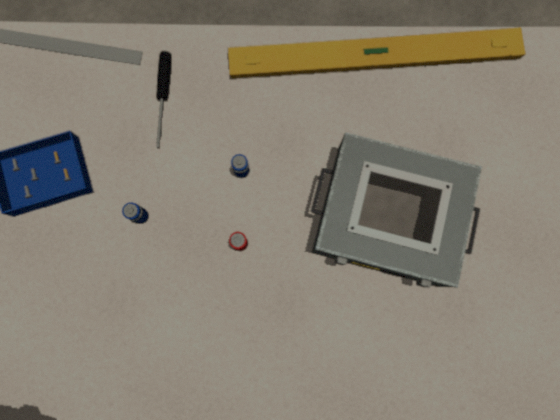

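View pics/scene0.png

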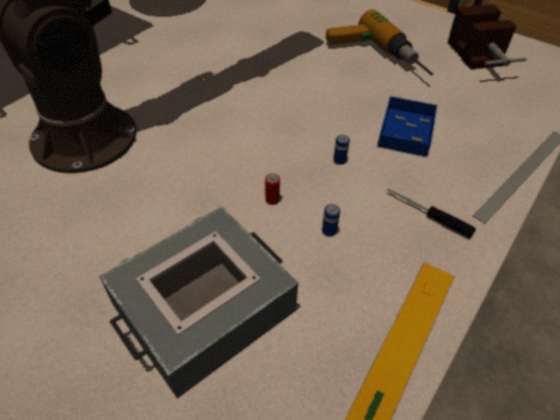

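The top view shows the red cell at (238,241), the blue cells at (240,164) and (134,212), and the white rim with corners near (367,167), (448,186), (436,250) and (352,231). The scene view agrees, with red at (272,188).

```bash
cat > m.py <<'E'
from h import *
np.set_printoptions(precision=4,suppress=True)
def mask(im,c):
    h=cv2.cvtColor(im,cv2.COLOR_BGR2HSV); H,S,V=cv2.split(h)
    if c=='r': return (((H<8)|(H>170))&(S>130)&(V>60)).astype('u1')*255
    if c=='b': return ((H>100)&(H<130)&(S>110)&(V>40)).astype('u1')*255
    return ((S<45)&(V>165)).astype('u1')*255
def blobs(m,lo):
    n,l,s,c=cv2.connectedComponentsWithStats(m); return [(s[i].tolist(),c[i]) for i in range(1,n) if s[i][4]>lo]
if __name__=='__main__':
    for n in('top','scene'):
        d=grab(n,n+'1.png')
        for c in 'rb':
            for s,ce in blobs(mask(d['image'],c),60): print(n,c,s,ce,onz(d,[ce],.035 if n=='scene' else .06))
        if n=='top':
            g=d['image'][205:208,180:300:1]
            print('rim px',d['image'][178,395],d['image'][160,400],d['image'][300,300])
        p=cv2.cvtColor(d['image'],cv2.COLOR_BGR2HSV)
        cs,hi=cv2.findContours(mask(d['image'],'w'),cv2.RETR_CCOMP,cv2.CHAIN_APPROX_NONE)
        for k,x in enumerate(cs):
            if cv2.contourArea(x)>1500:
                q=onz(d,x.reshape(-1,2),.095)[:,:2]
                r=cv2.minAreaRect((q*1000).astype('f4')); print(n,'w',hi[0][k],r)
E
python3 m.py
```

```text
top r [229, 238, 18, 12, 70] [239.4857 245.3714] [[0.4763 0.1046 0.06  ]]
top b [0, 132, 88, 82, 4160] [ 41.8488 173.5226] [[0.6059 0.472  0.06  ]]
rim px [60 66 68] [92 99 97] [124 135 144]
scene r [265, 176, 15, 13, 76] [270.9868 182.5658] [[0.4745 0.1201 0.035 ]]
scene b [381, 98, 55, 50, 1400] [407.3929 125.1279] [[0.6222 0.4737 0.035 ]]
```

```bash
python3 - <<'E'
from m import *
for n in('top','scene'):
    im=cv2.imread(f'pics/{n}1.png'); h=cv2.cvtColor(im,cv2.COLOR_BGR2HSV)
    pts=dict(top=[(238,241),(238,248),(240,160),(240,170),(134,212),(362,200),(400,178),(330,200),(340,170),(400,205),(300,300)],scene=[(272,178),(272,190),(272,198),(331,211),(331,222),(200,250),(150,260)])[n]
    for u,v in pts: print(n,u,v,h[v,u])
a=cv2.imread('pics/top1.png')
c=[cv2.resize(x,(400,400),interpolation=0) for x in (a[210:270,208:268],cv2.imread('pics/scene1.png')[160:220,242:302])]
cv2.imwrite('pics/c1.png',np.hstack(c))
E
```

```text
top 238 241 [ 33  19 120]
top 238 248 [  1 188 115]
top 240 160 [ 25  26 108]
top 240 170 [109 126  67]
top 134 212 [ 23  28 108]
top 362 200 [ 30  16 142]
top 400 178 [ 17  29 125]
top 330 200 [ 47  20 116]
top 340 170 [ 36  13 101]
top 400 205 [21 40 89]
top 300 300 [ 17  35 144]
scene 272 178 [23 47 86]
scene 272 190 [  1 246  54]
scene 272 198 [  1 236  55]
scene 331 211 [19 44 82]
scene 331 222 [165  22  47]
scene 200 250 [15 58 53]
scene 150 260 [37 25 90]
```

View pics/c1.png

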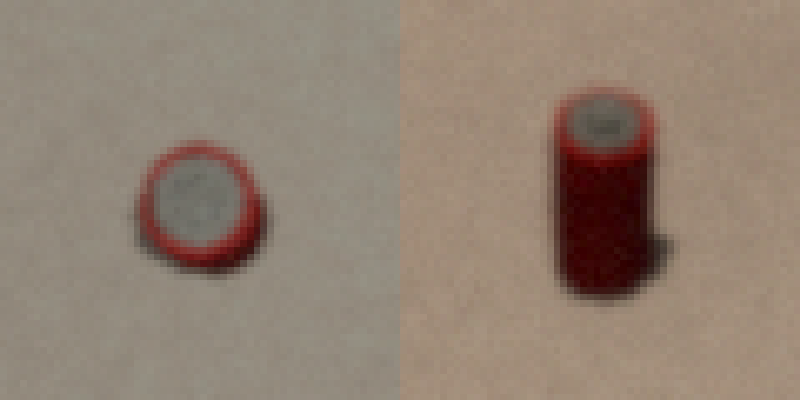

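The crops show the red cell upright, with its grey cap centred near top (237,240) and scene (272,178.5). Next I'll measure the caps and the rim.

```bash
cat > m2.py <<'E'
from m import *
D={}
for n in('top','scene'):
    d=D[n]=grab(n,n+'2.png'); h=cv2.cvtColor(d['image'],cv2.COLOR_BGR2HSV);H,S,V=cv2.split(h)
    m=(((H<8)|(H>172))&(S>90)&(V>25)).astype('u1')*255
    u0,v0,u1,v1=dict(top=(220,220,260,262),scene=(255,165,290,212))[n]
    mm=np.zeros_like(m);mm[v0:v1,u0:u1]=m[v0:v1,u0:u1]
    cs,hi=cv2.findContours(mm,cv2.RETR_CCOMP,cv2.CHAIN_APPROX_NONE)
    for k,c in enumerate(cs):
        if len(c)>15:
            M=cv2.moments(c);ce=(M['m10']/M['m00'],M['m01']/M['m00']); print(n,'hole' if hi[0][k][3]>=0 else 'outer',ce,cv2.boundingRect(c),onz(d,[ce],.068))
a=cv2.imread('pics/top2.png')[120:300,310:490];b=cv2.imread('pics/scene2.png')[200:380,90:310]
a=cv2.resize(a,(560,560),interpolation=2)
cv2.imwrite('pics/c2.png',a)
E
python3 m2.py
```

```text
top outer (237.77777777777777, 240.65614727153186) (229, 231, 19, 20) [[0.4841 0.1073 0.068 ]]
top hole (237.1158974358974, 239.62974358974355) (230, 232, 15, 16) [[0.4859 0.1085 0.068 ]]
scene outer (271.9268153230417, 190.9451114922813) (265, 174, 16, 31) [[0.5095 0.076  0.068 ]]
```

View pics/c2.png

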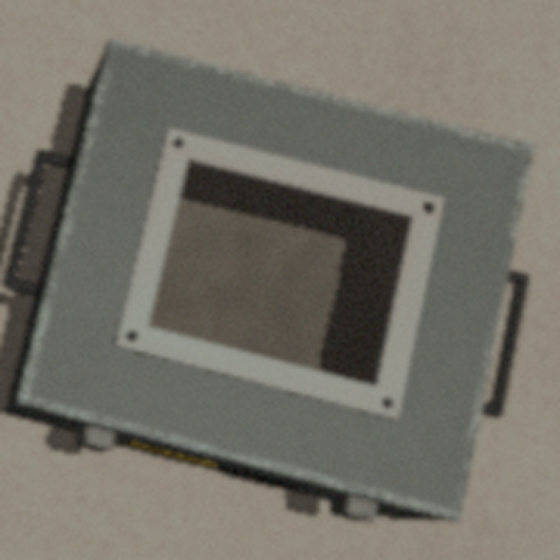

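The crop shows the rim's outer corners at about (170,129), (443,197), (400,415) and (119,345) in crop pixels, and the opening is clear.

```bash
cat > m3.py <<'E'
from m import *
d=grab('top','top3.png');V=cv2.cvtColor(d['image'],cv2.COLOR_BGR2HSV)[...,2]
quad=np.array([(155,110),(462,187),(410,435),(100,357)])/3.111+[310,120]
q0=np.array([(170,129),(443,197),(400,415),(119,345)])/3.111+[310,120]-.34
roi=np.zeros_like(V);cv2.fillPoly(roi,[quad.round().astype(int)],255)
print(np.histogram(V[roi>0],bins=range(20,200,10)))
print('hand',cv2.minAreaRect((onz(d,q0,.095)[:,:2]*1000).astype('f4')),onz(d,q0,.095).mean(0))
b=cv2.GaussianBlur(V,(3,3),0)
for t in(117,122,127):
    cs,hi=cv2.findContours((((b>t)&(roi>0))*255).astype('u1'),cv2.RETR_CCOMP,cv2.CHAIN_APPROX_NONE)
    for k,x in enumerate(cs):
        if cv2.contourArea(x)>1000: print(t,hi[0][k][3]>=0,cv2.minAreaRect((onz(d,x.reshape(-1,2),.095)[:,:2]*1000).astype('f4')))
E
python3 m3.py
```

```text
(array([   0,  366, 1056,  134,   72,   87, 1025, 1453, 1579,  262,  233,
        296, 1511,  492,    0,    0,    0]), array([ 20,  30,  40,  50,  60,  70,  80,  90, 100, 110, 120, 130, 140,
       150, 160, 170, 180, 190]))
hand ((544.2387084960938, -179.16140747070312), (159.07688903808594, 128.9467010498047), 75.92346954345703) [ 0.5446 -0.1791  0.095 ]
117 False ((544.3102416992188, -178.29757690429688), (162.3229217529297, 131.89781188964844), 75.55867004394531)
117 True ((544.3302612304688, -178.0955810546875), (134.5550994873047, 104.33234405517578), 75.49556732177734)
122 False ((544.3413696289062, -178.24832153320312), (161.18142700195312, 130.54888916015625), 75.64045715332031)
122 True ((544.361572265625, -178.18661499023438), (134.86062622070312, 104.78694152832031), 75.45478057861328)
127 False ((544.3741455078125, -178.18862915039062), (160.12258911132812, 129.5286865234375), 75.52098083496094)
127 True ((544.38623046875, -178.1442413330078), (135.4632110595703, 105.52204895019531), 75.58501434326172)
```

```bash
cat > t.py <<'E'
import sys;from m import *
def delta(p):
    s=arm.observe();M=R.from_rotvec(s['ee_rot']).as_matrix();print('pos',s['position'],'yaw y',M[:2,1],'tool delta',M.T@(np.array(p)-s['position']),'clk',s['clock'],'F',s['force'],s['width'])
if __name__=='__main__': delta(eval(sys.argv[1]))
E
python3 - <<'E'
from m import *
A=dict(image=0)
a=eyes.get_image('top');b=eyes.get_image('scene')
oa,va=ray(a,[(237.1,239.6)]);ob,vb=ray(b,[(272,178.5)])
t=np.linalg.lstsq(np.c_[va[0],-vb[0]],ob-oa,rcond=None)[0];print(oa+t[0]*va[0],ob+t[1]*vb[0])
print(onz(a,[(237.1,239.6)],.07),onz(b,[(272,178.5)],.07),onz(a,[(240,160),(134,210)],.07))
E
python3 t.py [.486,.108,.2]
```

```text
[0.4864 0.1089 0.0634] [0.4858 0.1083 0.0633]
[[0.4858 0.1084 0.07  ]] [[0.4897 0.1029 0.07  ]] [[0.6331 0.1064 0.07  ]
 [0.5377 0.2958 0.07  ]]
pos [0.1533 0.6059 0.2267] yaw y [0.2454 0.9694] tool delta [-0.4447 -0.401   0.0267] clk 0.45 F [-0.456   0.0561 -0.4085] 1.0043046800993378
```

Call:
drive_effector(plan=[[[-0.03, -0.027, 0], 0, 1], [[-0.03, -0.027, 0], 0, 1], [[-0.03, -0.027, 0], 0, 1], [[-0.03, -0.027, 0], 0, 1], [[-0.03, -0.027, 0], 0, 1], [[-0.03, -0.027, 0], 0, 1], [[-0.03, -0.027, 0], 0, 1], [[-0.03, -0.027, 0], 0, 1], [[-0.03, -0.027, 0], 0, 1], [[-0.03, -0.027, 0], 0, 1]])

```text
clock: 1.45
position: [0.3786, 0.2692, 0.227]
ee_rot: [0.388, 3.117, 0.001]
force: [1.3, 0.6, 0.8]
width: 0.999
gripper_force: 0.0
```

```bash
python3 t.py [.486,.108,.2]
```

```text
pos [0.3786 0.2692 0.227 ] yaw y [0.2452 0.9695] tool delta [-0.1436 -0.1299  0.027 ] clk 1.45 F [1.3043 0.5993 0.8085] 0.9987308171906447
```

Call:
drive_effector(plan=[[[-0.03, -0.027, 0], 0, 1], [[-0.03, -0.027, 0], 0, 1], [[-0.03, -0.027, 0], 0, 1], [[-0.03, -0.027, 0.01], 0, 1], [[-0.022, -0.02, 0.015], 0, 1], [[0, 0, 0], 0, 1], [[0, 0, 0], 0, 1]])

```text
clock: 2.15
position: [0.4841, 0.1112, 0.2015]
ee_rot: [-0.391, -3.116, 0.0]
force: [-0.4, -0.1, 0.3]
width: 1.002
gripper_force: 0.0
```

```bash
python3 t.py [.486,.108,.2]; python3 - <<'E'
from m import *
d=grab('wrist','w1.png');h=cv2.cvtColor(d['image'],cv2.COLOR_BGR2HSV);H,S,V=cv2.split(h)
m=(((H<8)|(H>172))&(S>90)&(V>25)).astype('u1')*255
print(d['mount']);cs,hi=cv2.findContours(m,cv2.RETR_CCOMP,cv2.CHAIN_APPROX_NONE)
for k,c in enumerate(cs):
    if cv2.contourArea(c)>80:
        M=cv2.moments(c);ce=(M['m10']/M['m00'],M['m01']/M['m00']);print(hi[0][k][3]>=0,ce,cv2.boundingRect(c),onz(d,[ce],.068))
E
```

```text
pos [0.4841 0.1112 0.2015] yaw y [0.247 0.969] tool delta [-0.0027 -0.0027  0.0015] clk 2.15 F [-0.4246 -0.0964  0.3353] 1.0016690788560385
[[-0.0004 -0.9538 -0.3005  0.0822]
 [ 1.     -0.0004 -0.0001 -0.0005]
 [ 0.     -0.3005  0.9538 -0.1582]
 [ 0.      0.      0.      1.    ]]
False (275.7163426925846, 198.89794816414687) (261, 179, 30, 40) [[0.4804 0.1099 0.068 ]]
True (275.6110484780158, 204.74783915821118) (264, 193, 25, 25) [[0.4864 0.1083 0.068 ]]
```

View pics/w1.png

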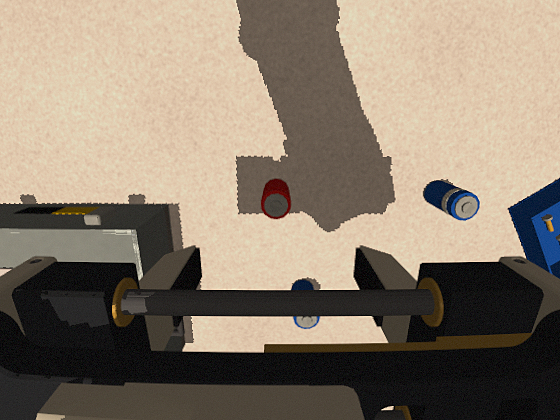

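The wrist view shows the red cap at (276,205), which gives (0.486, 0.108) as before. The blue cells at (305,305) and (452,200) are clear of the descent.

Call:
drive_effector(plan=[[[-0.0027, -0.0027, 0.03], 0, 1], [[0, 0, 0.03], 0, 1], [[0, 0, 0.03], 0, 1], [[0, 0, 0.03], 0, 1], [[0, 0, 0.025], 0, 1], [[0, 0, 0.015], 0, 1], [[0, 0, 0.0085], 0, 1], [[0, 0, 0], 0, 1]], force=15)

```text
clock: 3.0
position: [0.4855, 0.1094, 0.0328]
ee_rot: [-0.386, -3.117, -0.0]
force: [-1.3, -0.1, 0.4]
width: 0.999
gripper_force: 0.0
```

```bash
python3 t.py [.486,.108,.033]
```

```text
pos [0.4855 0.1094 0.0328] yaw y [0.2437 0.9698] tool delta [-0.0008 -0.0012 -0.0002] clk 3.0 F [-1.317  -0.0989  0.4004] 0.9990576929625647
```

Call:
drive_effector(plan=[[[0, -0.001, 0], 0, 0.5], [[0, 0, 0], 0, 0.4], [[0, 0, 0], 0, 0.2], [[0, 0, 0], 0, 0.2], [[0, 0, 0], 0, 0.2], [[0, 0, 0], 0, 0.2], [[0, 0, 0], 0, 0.2]], force=15)

```text
clock: 3.7
position: [0.4859, 0.1073, 0.0332]
ee_rot: [0.389, 3.117, 0.0]
force: [0.9, 0.4, 0.2]
width: 0.442
gripper_force: 0.0
```

Call:
drive_effector(plan=[[[0, 0, 0], 0, 0.2], [[0, 0, 0], 0, 0.2], [[0, 0, 0], 0, 0.2], [[0, 0, 0], 0, 0.2]], force=20)

```text
clock: 4.1
position: [0.4859, 0.1074, 0.0332]
ee_rot: [0.388, 3.117, 0.0]
force: [-0.2, 0.1, -0.5]
width: 0.342
gripper_force: 20.0
```

Call:
drive_effector(plan=[[[0, 0, -0.01], 0, 0.2], [[0, 0, -0.02], 0, 0.2], [[0, 0, -0.03], 0, 0.2], [[0, 0, -0.03], 0, 0.2], [[0, 0, -0.03], 0, 0.2], [[0, 0, -0.03], 0, 0.2], [[0, 0, -0.02], 0, 0.2], [[0, 0, 0], 0, 0.2]])

```text
clock: 4.9
position: [0.4872, 0.1075, 0.2064]
ee_rot: [0.388, 3.113, 0.004]
force: [0.3, -0.2, -1.5]
width: 0.343
gripper_force: 20.0
```

```bash
python3 t.py [.5443,-.1785,.2]
```

```text
pos [0.4872 0.1075 0.2064] yaw y [0.2456 0.9694] tool delta [-0.1256 -0.2633  0.0061] clk 4.9 F [ 0.2541 -0.1603 -1.5011] 0.34262123653920495
```

Call:
drive_effector(plan=[[[-0.006, -0.012, 0], 0, 0.2], [[-0.014, -0.03, 0], 0, 0.2], [[-0.016, -0.034, 0], 0, 0.2], [[-0.016, -0.034, 0], 0, 0.2], [[-0.016, -0.034, 0], 0, 0.2], [[-0.016, -0.034, 0], 0, 0.2], [[-0.016, -0.034, 0], 0, 0.2], [[-0.013, -0.028, 0], 0, 0.2], [[-0.009, -0.018, 0], 0, 0.2], [[-0.0036, -0.0053, 0], 0, 0.2]])

```text
clock: 5.9
position: [0.5415, -0.1827, 0.2019]
ee_rot: [-0.395, -3.114, 0.003]
force: [0.2, -0.5, -3.5]
width: 0.345
gripper_force: 20.0
```

Call:
drive_effector(plan=[[[0, 0, 0], 0, 0.2], [[0, 0, 0], 0, 0.2]])

```text
clock: 6.1
position: [0.5425, -0.1776, 0.2025]
ee_rot: [-0.387, -3.116, -0.001]
force: [-0.2, 1.8, -1.5]
width: 0.342
gripper_force: 20.0
```

```bash
python3 t.py [.5443,-.1785,.2]; python3 - <<'E'
from m import *
a=grab('top','ta.png');b=grab('scene','sa.png');w=grab('wrist','wa.png')
cv2.imwrite('pics/c3.png',np.hstack([cv2.resize(w['image'],(400,300)),cv2.resize(b['image'][150:390,20:340],(400,300))]))
E
```

```text
pos [ 0.5425 -0.1776  0.2025] yaw y [0.2446 0.9696] tool delta [-0.002  -0.0004  0.0025] clk 6.1 F [-0.1814  1.8095 -1.5025] 0.3415674561073821
```

View pics/c3.png

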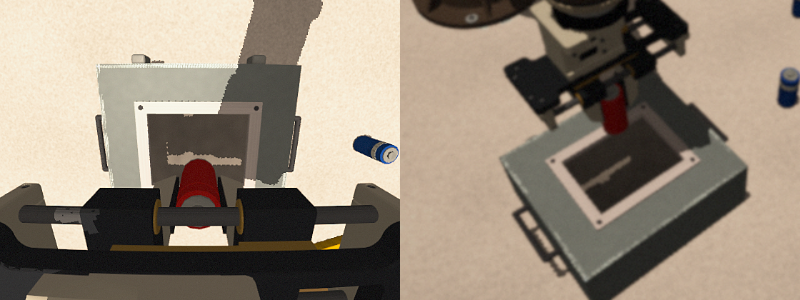

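The wrist and scene views show the cell upright in the grip and centred over the opening, with about 30 mm of margin. Descending.

Call:
drive_effector(plan=[[[-0.002, 0, 0.01], 0, 0.2], [[0, 0, 0.02], 0, 0.2], [[0, 0, 0.025], 0, 0.2], [[0, 0, 0.025], 0, 0.2], [[0, 0, 0.025], 0, 0.2], [[0, 0, 0.02], 0, 0.2], [[0, 0, 0.013], 0, 0.2], [[0, 0, 0.008], 0, 0.2], [[0, 0, 0], 0, 0.2], [[0, 0, 0], 0, 0.2]])

```text
clock: 7.25
position: [0.5454, -0.1793, 0.0578]
ee_rot: [0.388, 3.117, -0.0]
force: [0.4, 0.5, -2.2]
width: 0.344
gripper_force: 20.0
```

```bash
python3 t.py [.5443,-.1785,.0482]
```

```text
pos [ 0.5454 -0.1793  0.0578] yaw y [0.2453 0.9694] tool delta [0.0013 0.0005 0.0096] clk 7.25 F [ 0.4159  0.484  -2.1606] 0.3437666350555352
```

Call:
drive_effector(plan=[[[0, 0, 0.003], 0, 0.2], [[0, 0, 0.002], 0, 0.2], [[0, 0, 0.0015], 0, 0.2], [[0, 0, 0.001], 0, 0.2], [[0, 0, 0], 0, 0.2], [[0, 0, 0], 0, 0.2]])

```text
clock: 7.85
position: [0.545, -0.1792, 0.0498]
ee_rot: [0.388, 3.117, 0.0]
force: [-1.5, -0.3, -1.7]
width: 0.344
gripper_force: 20.0
```

Call:
drive_effector(plan=[[[0, 0, 0.001], 0, 0.2], [[0, 0, 0], 0, 0.2]])

```text
clock: 8.05
position: [0.5449, -0.1791, 0.0486]
ee_rot: [-0.388, -3.117, -0.0]
force: [0.0, -0.6, -1.4]
width: 0.343
gripper_force: 20.0
```

Call:
drive_effector(plan=[[[0, 0, 0.0005], 0, 0.2], [[0, 0, 0], 0, 0.2]])

```text
clock: 8.25
position: [0.5451, -0.1792, 0.0483]
ee_rot: [0.388, 3.117, 0.0]
force: [0.1, 0.2, -0.6]
width: 0.34
gripper_force: 20.0
```

Call:
drive_effector(plan=[[[0, 0, 0.0005], 0, 0.2], [[0, 0, 0], 0, 0.2]])

```text
clock: 8.45
position: [0.5451, -0.1792, 0.0482]
ee_rot: [0.388, 3.117, 0.0]
force: [-1.7, 1.3, 5.2]
width: 0.349
gripper_force: 20.0
```

The force reading (+5 N) shows the cell has touched the floor. I'll open partway so the fingers stay clear of the rim.

Call:
drive_effector(plan=[[[0, 0, 0], 0, 0.4], [[0, 0, 0], 0, 0.45], [[0, 0, 0], 0, 0.5], [[0, 0, 0], 0, 0.55], [[0, 0, 0], 0, 0.55], [[0, 0, 0], 0, 0.55]])

```text
clock: 9.05
position: [0.545, -0.1792, 0.0477]
ee_rot: [-0.388, -3.117, -0.0]
force: [-0.0, -0.8, -0.2]
width: 0.545
gripper_force: 0.0
```

Call:
drive_effector(plan=[[[0, 0, -0.01], 0, 0.55], [[0, 0, -0.02], 0, 0.55], [[0, 0, -0.03], 0, 0.55], [[0, 0, -0.03], 0, 0.55], [[0, 0, -0.03], 0, 0.55], [[0, 0, -0.03], 0, 0.55], [[0, 0, -0.03], 0, 0.55], [[0, 0, -0.02], 0, 0.55], [[0, 0, 0], 0, 0.55], [[0, 0, 0], 0, 0.55]])

```text
clock: 10.05
position: [0.5449, -0.1792, 0.2482]
ee_rot: [0.388, 3.117, 0.0]
force: [-0.1, 0.1, 0.1]
width: 0.552
gripper_force: 0.0
```

```bash
python3 - <<'E'
from m import *
b=grab('scene','sb.png');w=grab('wrist','wb.png')
cv2.imwrite('pics/c4.png',np.hstack([cv2.resize(w['image'],(400,300)),cv2.resize(b['image'][120:360,60:380],(400,300))]))
E
```

```text
(no output)
```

View pics/c4.png

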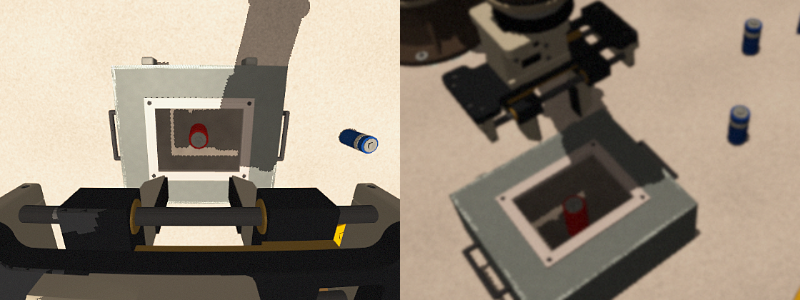

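The red cell stands upright inside the box, at wrist crop (199,137) and scene crop (575,215). Both blue cells are still standing and the gripper is clear.

```bash
python3 -c "from cell import arm, eyes, sign_off;print(sign_off())"
```

```text
the job is handed in; nothing more can be done
None
```

The suspect cell stands upright and released on the floor inside the box, with no sign of contact with the rim; both blue cells were left alone, and the job was handed in at about 10 s.

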